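# Pass a brass bushing through the spring gate of the inspection chute

### The arm

A 6-joint arm with a two-finger parallel gripper is mounted at the origin on the work surface. World frame = base frame: x ahead of the robot, y to its left, z up, the work surface at z = 0. Lengths are in m, angles in rad, forces in N, time in s.
With the tool pointing down it reaches from about 0.3 to 0.75 m from the base axis. Payload 8.5 kg.
Tool frame: the origin (TCP) lies between the finger pads; the fingertips stand 19 mm ahead of it and the grasp point (between the pads) is the TCP; z points along the fingers, y is the line along which they close (so a half turn about z gives the same grasp; the last joint's range is limited). The gripper opens to 88 mm and grips with 3 to 60 N. Pads are 18 mm wide; open, the fingers measure 123 mm over their backs; the gripper's body (75 mm by 187 mm) begins 45 mm behind the grasp point.
Start: joints at [0.991, 0.381, 1.297, -0, 1.464, -0.215], TCP at [0.196, 0.514, 0.258] pointing down, gripper open.
Joint ranges: [-3.11, 3.11], [-0.89, 2.33], [0.22, 2.48], [-1.42, 4.56], [0.17, 2.85], [-2.88, 2.88]. Speed limits (rad/s): [2.39, 2.39, 3.14, 3.14, 3.14, 3.14].

### API

Orientations are given as a unit quaternion [x, y, z, w].
In Python, from cell import robot gives the robot as it stands. The module is installed in compiled form; this text tells all that it offers.
- The arm moves only by the shell command python3 -m pendant 'ROWS' [FORCE]. ROWS is JSON, a list that holds one entry, the list of rows, each a list of 5 numbers: the shift along the world's x, y, z as a fraction of full scale, then the turn about the world's z as a fraction of full scale, then the opening, from -1 (shut) to 1 (fully open). In form: [[[dx, dy, dz, turn, hand], ...]]. A call has exactly 10 rows; each row shifts and turns the commanded pose from where the row before left it; what a row does not reach is not made up. Full scale, the value 1, is 3 cm for a shift and 0.1 rad for a turn. A row lasts 1/10 s, in which the tool goes at most 50 mm and 8.59 degrees, less where a joint would pass 70% of its speed; a pose out of reach is approached as far as the arm can. A call with a number of a shift or a turn outside -1 to 1 is refused whole. A call with a gripper value outside its range is refused whole. The fingers move at their own pace and stop on an object; FORCE is the grip in N (left out, the last holds). Time passes only in rows, so rows that do not move let the fingers close, or fill a call up. It gives the time, the measured TCP pose, the force, the opening and the grip force at its end, in the units of the state.
- robot.get_state(): the state, without advancing time (a new reading comes with each control period).
- robot.capture(name): name is "scene" or "side" or "wrist"; returns a dict with "frame" (384x512x3 uint8, blue, green, red), "z_map" (384x512 float32, m along the optical axis (not along the pixel's ray), 0 where there is no reading), "K" (3x3 intrinsics, pixels), "extrinsics" (4x4, takes a point from camera to world coordinates). Camera axes: x right, y down, z forward; pixel columns grow to the right and rows downward; lengths in m; the calibration is good to about 2 mm. A picture is of the moment at which its call begins.
- robot.close_job(): hands the job in; it is judged then, once.
Trained networks look in the newest picture that a camera, given by its name, has taken for a name from the list of things; names that differ only in an ending like _2 or _b are one class to them, and where a whole thing is asked for, a point or a joint stands for the part that bears it (a point fixed in the world has none). Each returns a list of dicts, best first, with "score" (0 to 1); they miss things now and then, are a little off and sometimes report something else, mostly with a low value. They report only what shows in the picture. A call takes as long as a camera call.
- robot.search_frame(camera, name): "at" ([column, row] in pixels, amid what is visible of it).
- robot.outline_of(camera, name): "region" (384x512 bool, what is visible of it) and "at" ([column, row] in pixels, amid what is visible of it).
- robot.mark_of(camera, name): "at" ([column, row] in pixels: a listed point, or the origin of a listed thing).
The state is a dict: "time": time; "q": joint angles; "joint_velocities": joint speeds; "tau": joint torques, N m; "ee_pos": TCP position; "ee_rot": TCP orientation; "wrist_force": force on the tool from outside, world axes, zero at the start; "ft_torque": the same for the moment, N m; "opening": finger opening in m; "gripper_force": force on a finger pad.
Only numpy, scipy, OpenCV 4.12 (cv2) and the standard library are available. Lean on these libraries where they do the work, as an engineer would, in place of code of your own. Each camera call takes 0.05 s, during which the arm holds its last target. There are 200 camera calls.

### The job

Take the brass bushing from the cardboard tray, stand it upright in the loading end of the chute (before the orange gate) and then push it along the chute floor through the spring gate until it presses against the black rubber buffer, with a firm press of about 10 N for half a second and never a shove. Then get out of the way so that the gate shuts behind it, leaving the bushing standing at the buffer. Never lift it over the gate, do not force the gate, and leave the other parts where they are.

Things in the scene. Friction and masses are not known exactly. Their poses are not given: they have to be found in the camera images.
- brass_center (a point): Centre of the loose brass bushing (yellow metal, copper band; the other two of that shape are grey aluminium). Stepped round part, standing: lower body 44 mm diameter, 26 mm high; hub above it 30 mm diameter; total height 48 mm. Site on the axis 24 mm above its underside, z up. 0.10 to 0.27 kg. It starts in the tray, whose floor is 4 mm thick.
- chute: Fixed aluminium chute, open on top and at its loading end. Origin under the gate line at bench level; x is the pushing direction, from loading end to buffer; z up. Floor top at z = 6 mm, from x = -130 to +188 mm. Two side walls: inner faces at y = +-29 mm, 8 mm thick, tops at z = 34 mm (from x = -8 to +66 mm the +y wall is only a 4 mm kerb). A green patch on the floor marks the loading end.
- load_spot (a point): Middle of the green loading patch, on the chute floor 75 mm before the gate line; axes as the chute's. Here the bushing can be set down by fingers standing before and behind it inside the chute, which can then open to about 90 mm.
- gate_line (a point): Centre of the chute at the shut gate, 20 mm above the bench; axes as the chute's. The orange gate is a 4 mm upright plate across the chute (y = -25 to +33 mm, z = 10 to 34 mm), its upright hinge post at x = 0, y = +36 mm. A spring shuts it; it swings only towards +x, into a pocket of the +y wall, and resists with 1 to 6 N. Over 15 N damages it, as by dragging something back through it.
- gate (a joint): Gate angle in rad: 0 shut, up to 1.55 swung open towards the buffer; it cannot go below 0. Anything on the +x side within 61 mm of the hinge holds it open; a bushing at the buffer is clear of it, so it shuts once the pusher has been eased back a few mm off the bushing and lifted straight up.
- stop: Blue clamped end-stop block on the chute floor (24 mm long, 56 wide, 30 high), at a different distance beyond the gate each time. Origin at the underside of its face towards the gate, axes as the chute's. On that face, on a screwed-out stem, sits a black rubber buffer, 44 mm wide, 20 high, 13 mm above the chute floor at its middle.
- buffer_nominal (a point): Nominal middle of the black rubber buffer's front face, 19 mm before the block's face, 13 mm above the chute floor; fixed to the block, axes as the chute's. The buffer is stiff, about 12 N per mm: a press of 7 to 16 N is wanted, more damages it. The real face stands anywhere from 12 to 26 mm before the block's face (its stem is set differently each time), so its place has to be felt. A bushing touching it has its axis 22 mm before that front face.
- alu_a_center (a point): Centre of an aluminium bushing standing in the tray, same shape as the brass one. Leave alone.
- alu_b_center (a point): Centre of the other aluminium bushing in the tray. Leave alone.
- tray: Fixed shallow cardboard tray, outside 290 x 180 mm, 24 mm high, walls and floor 4 mm. Origin at the centre of its underside, x along its long side. The three bushings stand in a row along x, about 85 mm apart, in any order.
- socket_center (a point): Centre of a chromed socket, 28 mm diameter, 70 mm high, standing beyond the chute's buffer end. Leave alone.
- cap_center (a point): Centre of a black plastic cap, 34 mm diameter, 24 mm high, on the bench beyond the chute's buffer end. Leave alone.

How it is judged:
On the way, in this order (a step that is already met when the one before it is completed fails the run):
1. the brass bushing stands in the loading end of the chute, with the gate shut (z of brass_center in the frame of chute below 0.038 m and y of brass_center in the frame of chute between -0.016 and 0.016 m and angle between brass_center's own z axis and vertical below 0.15 rad and x of brass_center in the frame of chute between -0.115 and -0.022 m and value of joint gate below 0.1 rad and angle between brass_center's own z axis and vertical below 0.1 rad and z of brass_center in the frame of chute below 0.033 m), for 0.2 s.
2. the bushing, on the chute floor, is passing the gate and holds it open (z of brass_center in the frame of chute below 0.038 m and y of brass_center in the frame of chute between -0.016 and 0.016 m and angle between brass_center's own z axis and vertical below 0.15 rad and x of brass_center in the frame of chute between 0 and 0.07 m and value of joint gate above 0.6 rad and contact force between brass and chute above 0.05 N), for 0.05 s.
3. the bushing is pressed against the buffer with 7 to 16 N (z of brass_center in the frame of chute below 0.038 m and y of brass_center in the frame of chute between -0.016 and 0.016 m and angle between brass_center's own z axis and vertical below 0.15 rad and contact force between brass and stop above 7 N), for 0.2 s.
At the end, for the whole second after the job is handed in: Brass bushing released, at rest, upright (0.1 rad) on the chute floor, its axis 30 to 53 mm before the stop block's face (at the buffer); gate shut behind it (under 0.08 rad); aluminium bushings, socket and cap within 20 mm of where they were (z of brass_center in the frame of chute below 0.038 m and y of brass_center in the frame of chute between -0.016 and 0.016 m and angle between brass_center's own z axis and vertical below 0.1 rad and z of brass_center in the frame of chute below 0.033 m and x of brass_center in the frame of stop between -0.053 and -0.03 m and value of joint gate below 0.08 rad and linear speed of brass below 0.02 m/s and contact force between brass and the arm below 0.05 N and contact force between brass and the fingers below 0.05 N and distance of each of alu_a_center, alu_b_center, socket_center, cap_center from where it was at the start of the episode below 0.02 m); the robot touches nothing.
It fails at once if the bushing presses the end stop with more than 16 N (contact force between brass and stop above 16 N).
It fails at once if the gate is forced (more than 15 N on it) (contact force between gate and anything else above 15 N).
It fails at once if another part is knocked over or moved more than 20 mm (distance of any of alu_a_center, alu_b_center, socket_center, cap_center from where it was at the start of the episode above 0.02 m or angle between any of alu_a_center, alu_b_center, socket_center, cap_center's own z axis and vertical above 0.3 rad).
It fails at once if the bushing is lifted over the gate (x of brass_center in the frame of chute between -0.02 and 0.188 m and y of brass_center in the frame of chute between -0.03 and 0.03 m and z of brass_center in the frame of chute above 0.05 m).
It also fails if it takes over 72 s, if anything falls off the work surface, if the arm or the gripper's body presses on something with over 40 N, if the wrist force passes 120 N, or if a joint passes its speed limit or range.

## Working session

There is one attempt and no reset: what is moved stays moved. The work goes in short steps, Python scripts to look and compute and a shell command to move; the robot and the scene stay as the last step left them, time stands still between calls to the robot, and variables do not carry over. Pictures are saved under pics/ and viewed, at most 10 in all, crops included, and the job is handed in when it is done.

```bash
mkdir -p pics
cat > h.py <<'E'
import numpy as np, cv2
from cell import robot
def cap(n,save=None):
    c=robot.capture(n)
    if save: cv2.imwrite('pics/'+save,c['frame'])
    return c
def ray(c,px):
    d=np.linalg.inv(c['K'])@[px[0],px[1],1.]; E=c['extrinsics']
    return E[:3,3],E[:3,:3]@d
def at_z(c,px,z):
    o,d=ray(c,px); return o+d*(z-o[2])/d[2]
def deproj(c,px):
    u,v=int(round(px[0])),int(round(px[1])); o,d=ray(c,px); return o+d*c['z_map'][v,u]
def proj(c,p):
    E=c['extrinsics']; q=c['K']@(E[:3,:3].T@(np.array(p)-E[:3,3])); return q[:2]/q[2]
E
python3 - <<'E'
from h import *
np.set_printoptions(precision=4,suppress=True)
s=robot.get_state(); print(s['time'],s['ee_pos'],s['ee_rot'],s['wrist_force'],s['opening'])
for n in ['scene','side']:
    c=cap(n,n+'0.png'); print(n,c['extrinsics'][:3,3])
    for k,z in [('brass_center',.028),('alu_a_center',.028),('chute',0),('load_spot',.006),('gate_line',.02),('stop',.006),('buffer_nominal',.019),('tray',0),('socket_center',.035),('cap_center',.012)]:
        for r in robot.mark_of(n,k)[:2]:
            print(k,round(r['score'],2),np.array(r['at']),at_z(c,r['at'],z))
E
```

```text
0.0 [0.1961 0.5136 0.2571] [ 0.1814  0.9834 -0.0007 -0.0003] [0.4251 0.2082 0.2355] 0.08824150468645471
scene [1.0558 0.3088 0.7119]
brass_center 0.74 [126.6 170.7] [ 0.5917 -0.3182  0.028 ]
alu_a_center 0.67 [294.  220.7] [0.5273 0.1461 0.028 ]
alu_a_center 0.54 [168.5 136. ] [ 0.4171 -0.3124  0.028 ]
chute 0.97 [255.5 200.6] [0.4939 0.0239 0.    ]
load_spot 0.82 [231.2 187.2] [ 0.4884 -0.0531  0.006 ]
load_spot 0.44 [251.4 194.5] [0.4851 0.0068 0.006 ]
gate_line 0.6 [250.5 195.8] [0.5015 0.0129 0.02  ]
gate_line 0.37 [148.1 157.4] [ 0.5152 -0.3101  0.02  ]
stop 0.89 [301. 229.] [0.5255 0.1663 0.006 ]
buffer_nominal 0.73 [293.5 219.5] [0.5176 0.1414 0.019 ]
tray 0.61 [147.9 157.9] [ 0.5015 -0.3271  0.    ]
socket_center 0.7 [405.5 249.4] [0.4851 0.3994 0.035 ]
cap_center 0.73 [375.4 284.6] [0.5886 0.3658 0.012 ]
side [ 0.2159 -0.4449  0.7443]
brass_center 0.7 [377.1 301.3] [ 0.5811 -0.3228  0.028 ]
brass_center 0.69 [259.  209.9] [0.5044 0.0168 0.028 ]
alu_a_center 0.58 [311.8 341.9] [ 0.4146 -0.3131  0.028 ]
chute 0.93 [261.9 216.3] [0.5106 0.013  0.    ]
chute 0.53 [185.4 130. ] [0.4925 0.4441 0.    ]
load_spot 0.9 [272.5 237.7] [ 0.4943 -0.0601  0.006 ]
load_spot 0.7 [349.6 325.4] [ 0.5071 -0.3256  0.006 ]
gate_line 0.9 [256.5 210.4] [0.5013 0.0242 0.02  ]
gate_line 0.66 [342.9 315.4] [ 0.504  -0.3049  0.02  ]
stop 0.57 [236.  180.6] [0.5154 0.1546 0.006 ]
buffer_nominal 0.68 [237.9 178.3] [0.519  0.1485 0.019 ]
buffer_nominal 0.52 [379.9 298.6] [ 0.5951 -0.3202  0.019 ]
tray 0.98 [348.6 323.7] [ 0.5101 -0.3209  0.    ]
socket_center 0.44 [189.1 128.7] [0.4919 0.4015 0.035 ]
cap_center 0.51 [219.5 133.5] [0.5716 0.3532 0.012 ]
```

View pics/scene0.png

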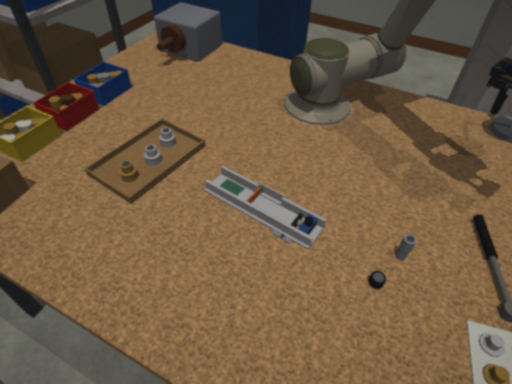

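View pics/side0.png

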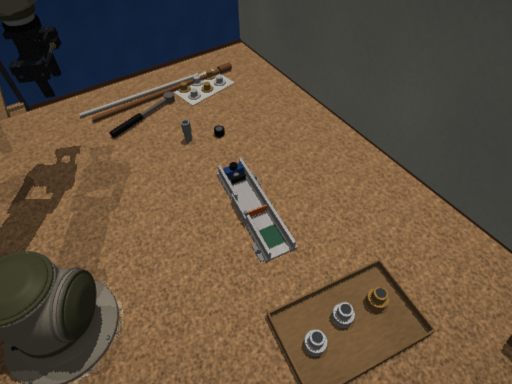

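The scene view shows the brass bushing at (128,171) at the front end of the tray row. The chute runs from its green patch (232,187), past the orange gate (255,195), to the blue stop and black buffer (303,222). The side view agrees: brass at (378,298), gate at (257,211), buffer at (237,178). I'll go above the chute and look with the wrist camera.

```bash
python3 -m pendant '[[[0.5,-0.82,0,0.11,1],[0.5,-0.82,0,0.11,1],[0.5,-0.82,0,0.11,1],[0.5,-0.82,0,0.11,1],[0.5,-0.82,0,0.11,1],[0.5,-0.82,0,0.11,1],[0.5,-0.82,0,0.11,1],[0.5,-0.82,0,0.11,1],[0.5,-0.82,0,0.11,1],[0.5,-0.82,0,0.11,1]]]'
python3 -m pendant '[[[0.5,-0.82,0.1,0.11,1],[0.5,-0.82,0.1,0.11,1],[0.5,-0.82,0.1,0.11,1],[0.5,-0.82,0.1,0.11,1],[0.5,-0.82,0.1,0.11,1],[0.5,-0.82,0.1,0.11,1],[0.5,-0.82,0,0.11,1],[0.5,-0.82,0,0.11,1],[0.5,-0.82,0,0.11,1],[0,0,0,0,1]]]'
python3 - <<'E'
from h import *
np.set_printoptions(precision=4,suppress=True)
s=robot.get_state(); print(s['time'],s['ee_pos'],s['ee_rot'],s['wrist_force'],s['q'])
c=cap('wrist','w1.png'); print(c['extrinsics'])
for k,z in [('chute',0),('load_spot',.006),('gate_line',.02),('stop',.006),('buffer_nominal',.019)]:
    for r in robot.mark_of('wrist',k)[:2]: print(k,round(r['score'],2),np.array(r['at']),at_z(c,r['at'],z))
E
```

```text
time: 2.1
ee_pos: [0.3467, 0.2667, 0.2579]
ee_rot: [0.127, 0.992, 0.0, 0.0]
wrist_force: [-1.4, 0.4, 0.1]
opening: 0.0878
gripper_force: 0.0
time: 3.1
ee_pos: [0.4826, 0.0441, 0.2754]
ee_rot: [0.079, 0.997, -0.0, 0.0]
wrist_force: [-0.6, 0.7, 0.0]
opening: 0.0882
gripper_force: 0.0
3.1 [0.4826 0.0441 0.2754] [ 0.0792  0.9969 -0.0003  0.0001] [-0.5568  0.7264  0.0326] [-0.1536  0.252   1.4372 -0.0005  1.4522 -1.5657]
[[ 0.1589  0.9441  0.2889  0.4075]
 [ 0.9873 -0.1519 -0.0468  0.0554]
 [-0.0003  0.2927 -0.9562  0.4032]
 [ 0.      0.      0.      1.    ]]
chute 0.84 [240.6 173.4] [0.4999 0.0205 0.    ]
chute 0.3 [178.  176.9] [ 0.4919 -0.0576  0.    ]
load_spot 0.62 [181.5 177.9] [ 0.4925 -0.0519  0.006 ]
gate_line 0.74 [238.9 178.6] [0.5012 0.0191 0.02  ]
gate_line 0.61 [360.  169.1] [0.5125 0.1622 0.02  ]
stop 0.56 [363.  169.6] [0.5176 0.1697 0.006 ]
stop 0.17 [347.5 173.3] [0.5192 0.1506 0.006 ]
buffer_nominal 0.86 [344.8 174. ] [0.5159 0.1443 0.019 ]
```

View pics/w1.png

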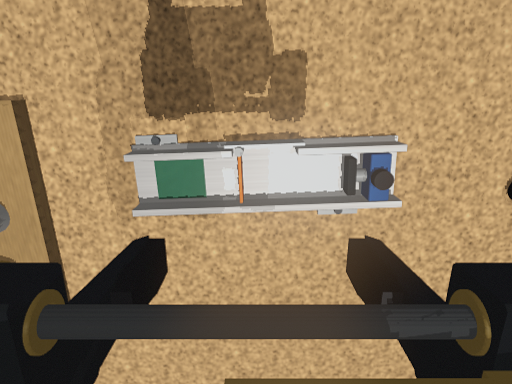

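```bash
python3 -m pendant '[[[0.4,-1,-0.2,0,1],[0.35,-1,-0.2,0,1],[0.35,-1,-0.2,0,1],[0.35,-1,-0.2,0,1],[0.35,-1,-0.2,0,1],[0.35,-1,0,0,1],[0.35,-1,0,0,1],[0.3,-1,0,0,1],[0.2,-1,0,0,1],[0.2,-1,0,0,1]]]'
python3 - <<'E'
from h import *
np.set_printoptions(precision=4,suppress=True)
s=robot.get_state(); print(s['ee_pos'])
c=cap('wrist','w2.png')
for k,z in [('brass_center',.028),('tray',0)]:
    for r in robot.mark_of('wrist',k)[:2]: print(k,round(r['score'],2),np.array(r['at']),at_z(c,r['at'],z))
E
```

```text
time: 4.4
ee_pos: [0.5776, -0.254, 0.2458]
ee_rot: [0.077, 0.997, 0.0, 0.0]
wrist_force: [0.6, 0.7, -0.6]
opening: 0.0881
gripper_force: 0.0
[ 0.5776 -0.254   0.2458]
brass_center 0.75 [202.4 183.6] [ 0.5865 -0.315   0.028 ]
tray 0.92 [185.3 104.9] [ 0.5034 -0.3213  0.    ]
tray 0.38 [200.3 185.5] [ 0.5951 -0.3238  0.    ]
```

The wrist view w1 shows the patch at (181,178), the gate at (241,176) with its hinge post at the top edge, the buffer face at about (342,174) and the block face at about (364,172). The chute direction comes out near 83° from world x. Next I'll go above the brass and check from near.

```bash
python3 -m pendant '[[[0.05,-0.3,-0.5,0.1,1],[0.05,-0.3,-0.5,0.1,1],[0.05,-0.3,-0.5,0.1,1],[0.05,-0.3,-0.5,0,1],[0.05,-0.3,-0.4,0,1],[0.02,-0.3,-0.4,0,1],[0.02,-0.2,-0.4,0,1],[0,-0.1,-0.4,0,1],[0,0,-0.4,0,1],[0,0,0,0,1]]]'
python3 - <<'E'
from h import *
np.set_printoptions(precision=4,suppress=True)
s=robot.get_state(); print(s['ee_pos'],s['ee_rot'])
c=cap('wrist','w3.png')
for k,z in [('brass_center',.028)]:
    for r in robot.mark_of('wrist',k)[:2]: print(k,round(r['score'],2),np.array(r['at']),at_z(c,r['at'],z))
# hub top from depth
Z=c['z_map'];v,u=np.mgrid[0:384,0:512];d=np.linalg.inv(c['K'])@np.stack([u.ravel(),v.ravel(),np.ones(u.size)])*Z.ravel()
P=(c['extrinsics'][:3,:3]@d).T+c['extrinsics'][:3,3]
m=(abs(P[:,2]-.052)<.004)&(Z.ravel()>0)&(np.hypot(P[:,0]-.586,P[:,1]+.318)<.03)
print('hub top',m.sum(),P[m].min(0),P[m].max(0),(P[m].min(0)+P[m].max(0))/2)
c=cap('scene')
Z=c['z_map'];d=np.linalg.inv(c['K'])@np.stack([u.ravel(),v.ravel(),np.ones(u.size)])*Z.ravel()
P=(c['extrinsics'][:3,:3]@d).T+c['extrinsics'][:3,3]
m=(abs(P[:,2]-.052)<.004)&(np.hypot(P[:,0]-.586,P[:,1]+.318)<.03)
print('scene hub',m.sum(),P[m].mean(0) if m.any() else '')
E
```

```text
time: 5.55
ee_pos: [0.5854, -0.316, 0.1237]
ee_rot: [0.063, 0.998, 0.001, -0.001]
wrist_force: [1.0, 0.4, 0.8]
opening: 0.0886
gripper_force: 0.0
[ 0.5854 -0.316   0.1237] [ 0.0628  0.998   0.001  -0.0013]
brass_center 0.96 [254.8 207.5] [ 0.5875 -0.318   0.028 ]
hub top 1618 [ 0.572  -0.3316  0.048 ] [ 0.6024 -0.3022  0.0552] [ 0.5872 -0.3169  0.0516]
scene hub 78 [ 0.5898 -0.314   0.052 ]
```

View pics/w3.png

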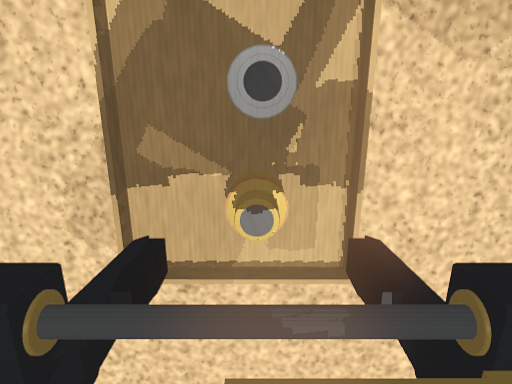

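The brass hub sits at (257,218), centred between the fingers (x = 165 to 345), and the hub top is at z = 52 mm as it should be. I'll descend and grip.

```bash
python3 -m pendant '[[[0.03,-0.03,-0.5,0,1],[0.03,0,-0.5,0,1],[0,0,-0.5,0,1],[0,0,-0.5,0,1],[0,0,-0.5,0,1],[0,0,-0.4,0,1],[0,0,-0.2,0,1],[0,0,-0.15,0,1],[0,0,0,0,1],[0,0,0,0,0.5]]]' 20
python3 -m pendant '[[[0,0,0,0,0.2],[0,0,0,0,-0.2],[0,0,0,0,-0.5],[0,0,0,0,-0.5],[0,0,0,0,-0.5],[0,0,0,0,-0.5],[0,0,0,0,-0.5],[0,0,0,0,-0.5],[0,0,0,0,-0.5],[0,0,0,0,-0.5]]]' 20
```

```text
time: 6.7
ee_pos: [0.5879, -0.3177, 0.0288]
ee_rot: [0.063, 0.998, -0.0, 0.0]
wrist_force: [0.2, -0.5, 0.4]
opening: 0.0824
gripper_force: 0.0
time: 7.7
ee_pos: [0.5877, -0.3175, 0.0283]
ee_rot: [0.063, 0.998, 0.0, 0.0]
wrist_force: [-0.1, 0.7, 2.0]
opening: 0.0424
gripper_force: 20.0
```

```bash
python3 -m pendant '[[[0,0,0.4,0,-0.5],[0,0,0.7,0,-0.5],[0,0,0.9,0,-0.5],[0,0,0.9,0,-0.5],[0,0.2,0.3,0,-0.5],[-0.1,0.6,0,0,-0.5],[-0.2,0.9,0,0,-0.5],[-0.3,0.9,0,0,-0.5],[-0.4,0.9,0,0,-0.5],[-0.4,0.9,0,0,-0.5]]]'
python3 -m pendant '[[[-0.4,0.9,0,0,-0.5],[-0.4,0.9,0,0,-0.5],[-0.4,0.9,0,0,-0.5],[-0.3,0.8,0,0,-0.5],[-0.2,0.5,0,0,-0.5],[-0.09,0.25,0,0,-0.5],[0,0,0,0,-0.5],[0,0,0,0,-0.5],[0,0,0,0,-0.5],[0,0,0,0,-0.5]]]'
python3 - <<'E'
from h import *
np.set_printoptions(precision=4,suppress=True)
s=robot.get_state(); print(s['ee_pos'],s['opening'],s['gripper_force'])
c=cap('wrist','w4.png')
for k,z in [('brass_center',s['ee_pos'][2]),('load_spot',.006),('gate_line',.02),('stop',.006),('buffer_nominal',.019)]:
    for r in robot.mark_of('wrist',k)[:2]: print(k,round(r['score'],2),np.array(r['at']),at_z(c,r['at'],z))
Z=c['z_map'];v,u=np.mgrid[0:384,0:512];d=np.linalg.inv(c['K'])@np.stack([u.ravel(),v.ravel(),np.ones(u.size)])*Z.ravel()
P=(c['extrinsics'][:3,:3]@d).T+c['extrinsics'][:3,3]
np.save('P4.npy',P)
for y0 in (-.08,-.03,.0,.04,.06,.08,.1):
    m=(abs(P[:,1]-y0)<.004)&(abs(P[:,2]-.034)<.004)&(P[:,0]>.44)&(P[:,0]<.56)&(Z.ravel()>0)
    x=np.sort(P[m,0]); print(y0,len(x),x[:1],x[-1:], x[x<.495][-1:],x[x>.505][:1])
E
```

```text
time: 8.7
ee_pos: [0.5448, -0.1839, 0.1237]
ee_rot: [0.063, 0.998, 0.0, -0.0]
wrist_force: [1.4, -0.3, -1.4]
opening: 0.0423
gripper_force: 20.0
time: 9.7
ee_pos: [0.4923, -0.0587, 0.1241]
ee_rot: [0.063, 0.998, -0.0, 0.0]
wrist_force: [-0.1, 0.9, -0.6]
opening: 0.0427
gripper_force: 20.0
[ 0.4923 -0.0587  0.1241] 0.04268738899599779 19.999947817996144
brass_center 0.57 [255.4 272.6] [ 0.4911 -0.0598  0.1241]
brass_center 0.52 [358.8 191. ] [ 0.4597 -0.0139  0.1241]
load_spot 0.78 [262.  194.2] [ 0.4923 -0.0551  0.006 ]
gate_line 0.6 [364.3 201.3] [0.5031 0.0192 0.02  ]
stop 0.54 [257.5 274.6] [ 0.5617 -0.0674  0.006 ]
buffer_nominal 0.44 [253.7 274.8] [ 0.5539 -0.0695  0.019 ]
-0.08 152 [0.4518] [0.4603] [0.4603] []
-0.03 159 [0.4581] [0.5252] [0.4668] [0.5249]
0.0 293 [0.4619] [0.5368] [0.4706] [0.528]
0.04 194 [0.4607] [0.5416] [0.4642] [0.533]
0.06 201 [0.4631] [0.5439] [0.4667] [0.5353]
0.08 209 [0.4656] [0.5462] [0.4695] [0.5378]
0.1 326 [0.4681] [0.5488] [0.4829] [0.54]
```

View pics/w4.png

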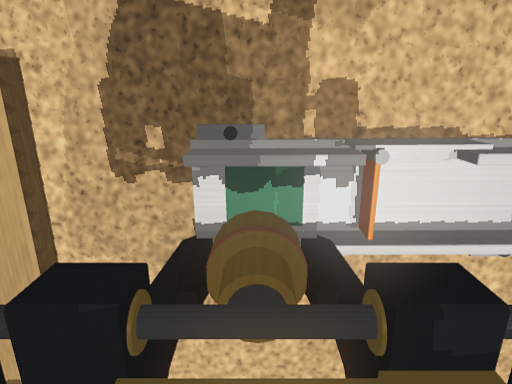

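The bushing hangs at (257,265) in line with the chute. By depth the inner wall faces at y=0 are x=0.4706 and 0.528 (58 mm apart), so the centreline is x=0.4993+0.1215·y, within 0.1 mm of the TCP. The gate at (370,200) is well clear. I'll set it down and release.

```bash
python3 -m pendant '[[[0,0,-0.4,0,-0.5],[0,0,-0.6,0,-0.5],[0,0,-0.6,0,-0.5],[0,0,-0.6,0,-0.5],[0,0,-0.4,0,-0.5],[0,0,-0.25,0,-0.5],[0,0,-0.15,0,-0.5],[0,0,-0.1,0,-0.5],[0,0,0,0,-0.5],[0,0,0,0,-0.5]]]'
python3 - <<'E'
from h import *
s=robot.get_state(); print(s['ee_pos'],s['wrist_force'])
E
```

```text
time: 11.0
ee_pos: [0.4922, -0.0581, 0.0316]
ee_rot: [0.063, 0.998, -0.0, 0.0]
wrist_force: [0.8, 0.3, -0.4]
opening: 0.0421
gripper_force: 20.0
[ 0.49220794 -0.05807115  0.03162808] [ 0.75291494  0.26385914 -0.37914305]
```

```bash
python3 -m pendant '[[[0,0,-0.04,0,-0.5],[0,0,0,0,-0.5],[0,0,0,0,0],[0,0,0,0,0.4],[0,0,0,0,0.9],[0,0,0,0,0.9],[0,0,0,0,0.9],[0,0,0,0,0.9],[0,0,0,0,0.9],[0,0,0,0,0.9]]]'
```

```text
time: 12.0
ee_pos: [0.492, -0.058, 0.0301]
ee_rot: [0.063, 0.998, -0.0, 0.0]
wrist_force: [0.2, 1.3, -0.0]
opening: 0.0835
gripper_force: 0.0
```

```bash
python3 -m pendant '[[[0,0,0.3,0,0.9],[0,0,0.7,0,0.9],[0,0,0.8,0,0.9],[0,0,0.6,0,0.9],[0,0,0.3,0,-1],[-0.03,-0.27,0,0,-1],[-0.05,-0.4,0,0,-1],[-0.05,-0.4,0,0,-1],[-0.05,-0.4,0,0,-1],[-0.03,-0.2,0,0,-1]]]'
python3 - <<'E'
from h import *
np.set_printoptions(precision=4,suppress=True)
s=robot.get_state(); print(s['ee_pos'],s['opening'])
a=np.arctan(.1215); ex=np.array([np.sin(a),np.cos(a)]); ey=np.array([-ex[1],ex[0]])
def pts(c):
    v,u=np.mgrid[0:384,0:512];d=np.linalg.inv(c['K'])@np.stack([u.ravel(),v.ravel(),np.ones(u.size)])*c['z_map'].ravel()
    P=(c['extrinsics'][:3,:3]@d).T+c['extrinsics'][:3,3]
    q=P[:,:2]-np.array([.4993+.1215*.0191,.0191])
    return np.c_[q@ex,q@ey,P[:,2]][c['z_map'].ravel()>0]
for n in ('wrist','scene','side'):
    c=cap(n,n+'5.png'); Q=pts(c); I=(abs(Q[:,1])<.027)
    for r in robot.mark_of(n,'brass_center')[:1]:
        w=at_z(c,r['at'],.03)[:2]-np.array([.4993+.1215*.0191,.0191]); print(n,'brass',r['score'],w@ex,w@ey)
    h=Q[I&(abs(Q[:,2]-.054)<.003)&(abs(Q[:,0]+.0785)<.03)]; print(' hub',len(h),h.min(0) if len(h) else '',h.max(0) if len(h) else '')
    print(' x profile zmax:',[(round(x,3),round(np.percentile(Q[I&(abs(Q[:,0]-x)<.0015),2],98),4)) for x in np.arange(.1,.2,.003) if (I&(abs(Q[:,0]-x)<.0015)).sum()>3])
    g=Q[I&(abs(Q[:,0])<.012)&(Q[:,2]>.025)&(Q[:,2]<.038)]; print(' gate',len(g),g.mean(0) if len(g) else '')
E
```

```text
time: 13.0
ee_pos: [0.4854, -0.1097, 0.1105]
ee_rot: [0.064, 0.998, 0.0, -0.0]
wrist_force: [0.3, -0.1, -0.5]
opening: 0.0378
gripper_force: 0.0
[ 0.4854 -0.1097  0.1105] 0.037822933154099875
wrist brass 0.77 -0.07825871289061893 -0.00040344953423534363
 hub 1857 [-0.0936 -0.0144  0.051 ] [-0.064   0.0155  0.0569]
 x profile zmax: []
 gate 1069 [0.0006 0.0021 0.0317]
scene brass 0.6 -0.06691320212891982 -0.00358758415039173
 hub 80 [-0.0904 -0.0166  0.0514] [-0.0626  0.0146  0.0567]
 x profile zmax: [(np.float64(0.1), np.float64(0.0208)), (np.float64(0.103), np.float64(0.0179)), (np.float64(0.106), np.float64(0.0078)), (np.float64(0.109), np.float64(0.0082)), (np.float64(0.112), np.float64(0.0172)), (np.float64(0.115), np.float64(0.0123)), (np.float64(0.118), np.float64(0.0088)), (np.float64(0.127), np.float64(0.0298)), (np.float64(0.13), np.float64(0.032)), (np.float64(0.133), np.float64(0.0316)), (np.float64(0.136), np.float64(0.0321)), (np.float64(0.139), np.float64(0.0272)), (np.float64(0.142), np.float64(0.0282)), (np.float64(0.145), np.float64(0.0322)), (np.float64(0.151), np.f
[... 616 characters left out ...]
0.002)), (np.float64(0.199), np.float64(0.0019))]
 gate 49 [0.0037 0.0001 0.0312]
side brass 0.63 -0.08233557738045462 0.004304274939593735
 hub 70 [-0.0942 -0.0093  0.0516] [-0.0655  0.0147  0.0569]
 x profile zmax: [(np.float64(0.1), np.float64(0.0081)), (np.float64(0.103), np.float64(0.0082)), (np.float64(0.106), np.float64(0.0083)), (np.float64(0.109), np.float64(0.0076)), (np.float64(0.112), np.float64(0.0071)), (np.float64(0.115), np.float64(0.0081)), (np.float64(0.118), np.float64(0.0084)), (np.float64(0.121), np.float64(0.0089)), (np.float64(0.124), np.float64(0.0267)), (np.float64(0.127), np.float64(0.0277)), (np.float64(0.13), np.float64(0.0304))]
 gate 43 [-0.0003  0.0088  0.0313]
```

View pics/wrist5.png

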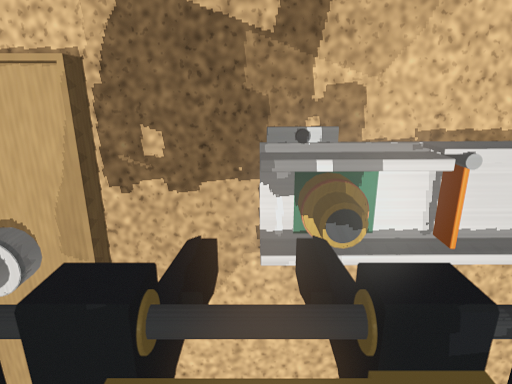

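The bushing stands upright on the patch, hub at (343,225), which is chute x=-79 mm, y≈0, and the gate at (452,205) is shut. Depth puts the buffer face at about x=125 mm and the block face at about 148 mm. The stop's knob top is at z=49 mm, below the gripper body (75 mm). I'll lower the closed fingers behind the bushing.

```bash
python3 -m pendant '[[[0,0,-0.3,0,-1],[0,0,-0.5,0,-1],[0,0,-0.5,0,-1],[0,0,-0.5,0,-1],[0,0,-0.4,0,-1],[0,0,-0.25,0,-1],[0,0,-0.2,0,-1],[0,0,-0.1,0,-1],[0,0,0,0,-1],[0,0,0,0,-1]]]' 20
python3 -m pendant '[[[0.007,0.06,0,0,-1],[0.007,0.06,0,0,-1],[0.007,0.06,0,0,-1],[0.007,0.06,0,0,-1],[0.007,0.06,0,0,-1],[0.007,0.06,0,0,-1],[0.007,0.06,0,0,-1],[0.007,0.06,0,0,-1],[0.007,0.06,0,0,-1],[0.007,0.06,0,0,-1]]]'
```

```text
time: 14.3
ee_pos: [0.4859, -0.1082, 0.0288]
ee_rot: [0.063, 0.998, -0.0, 0.0]
wrist_force: [0.1, -0.4, 0.1]
opening: 0.0
gripper_force: 0.0
time: 15.3
ee_pos: [0.4879, -0.09, 0.0286]
ee_rot: [0.063, 0.998, -0.0, 0.0]
wrist_force: [-0.9, 1.3, -0.4]
opening: 0.0003
gripper_force: 0.3
```

```bash
python3 -m pendant '[[[0.012,0.1,0,0,-1],[0.015,0.12,0,0,-1],[0.016,0.13,0,0,-1],[0.016,0.13,0,0,-1],[0.016,0.13,0,0,-1],[0.016,0.13,0,0,-1],[0.016,0.13,0,0,-1],[0.014,0.12,0,0,-1],[0.012,0.1,0,0,-1],[0.008,0.07,0,0,-1]]]'
python3 - <<'E'
from h import *
np.set_printoptions(precision=4,suppress=True)
s=robot.get_state()
a=np.arctan(.1215); ex=np.array([np.sin(a),np.cos(a)]); ey=np.array([-ex[1],ex[0]]);o=np.array([.5016,.0191])
t=s['ee_pos'][:2]-o; print('tcp',t@ex,t@ey,s['wrist_force'])
c=cap('wrist','w6.png')
for n in ('wrist','scene'):
    if n=='scene': c=cap(n,'s6.png')
    for r in robot.mark_of(n,'brass_center')[:1]:
        w=at_z(c,r['at'],.03)[:2]-o; print(n,'brass',r['score'],w@ex,w@ey)
E
```

```text
time: 16.3
ee_pos: [0.4921, -0.055, 0.0285]
ee_rot: [0.063, 0.998, 0.0, -0.0]
wrist_force: [0.5, 0.5, -0.1]
opening: 0.0007
gripper_force: 0.3
tcp -0.07474091411563921 0.0005356056649616463 [ 0.5179  0.504  -0.1013]
scene brass 0.56 -0.03547818052831159 -0.009352784699268455
```

View pics/w6.png

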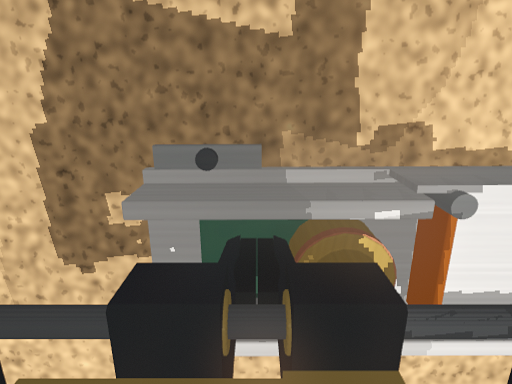

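The bushing at (342,262) is in front of the closed fingers and just short of the gate at (430,260). By geometry its axis is at about -35 mm. I'll push slowly through the gate.

```bash
python3 -m pendant '[[[0.008,0.07,0,0,-1],[0.008,0.07,0,0,-1],[0.007,0.06,0,0,-1],[0.006,0.05,0,0,-1],[0.006,0.05,0,0,-1],[0.006,0.05,0,0,-1],[0.007,0.06,0,0,-1],[0.007,0.06,0,0,-1],[0.007,0.06,0,0,-1],[0.007,0.06,0,0,-1]]]'
python3 -m pendant '[[[0.008,0.07,0,0,-1],[0.008,0.07,0,0,-1],[0.01,0.08,0,0,-1],[0.01,0.08,0,0,-1],[0.01,0.08,0,0,-1],[0.01,0.08,0,0,-1],[0.01,0.08,0,0,-1],[0.01,0.08,0,0,-1],[0.01,0.08,0,0,-1],[0.01,0.08,0,0,-1]]]'
python3 - <<'E'
from h import *
np.set_printoptions(precision=4,suppress=True)
s=robot.get_state()
a=np.arctan(.1215); ex=np.array([np.sin(a),np.cos(a)]); ey=np.array([-ex[1],ex[0]]);o=np.array([.5016,.0191])
t=s['ee_pos'][:2]-o; print('tcp',t@ex,t@ey,s['wrist_force'])
c=cap('scene','s7.png'); f=c['frame'][150:260,190:340]; cv2.imwrite('pics/s7c.png',cv2.resize(f,None,fx=5,fy=5,interpolation=cv2.INTER_CUBIC))
for r in robot.mark_of('scene','brass_center')[:1]:
        w=at_z(c,r['at'],.03)[:2]-o; print('brass',r['score'],w@ex,w@ey)
E
```

```text
time: 17.5
ee_pos: [0.4941, -0.0375, 0.0285]
ee_rot: [0.063, 0.998, -0.0, 0.0]
wrist_force: [-0.3, -1.4, -0.5]
opening: 0.0002
gripper_force: 0.8
time: 18.5
ee_pos: [0.4973, -0.0142, 0.0286]
ee_rot: [0.063, 0.998, -0.0, 0.0]
wrist_force: [1.7, -4.7, 1.5]
opening: 0.0004
gripper_force: 2.1
tcp -0.03357228892363861 0.0002934845898086959 [ 1.7317 -4.6951  1.462 ]
brass 0.76 0.004606599807840831 -0.0022969935241456607
```

View pics/s7c.png

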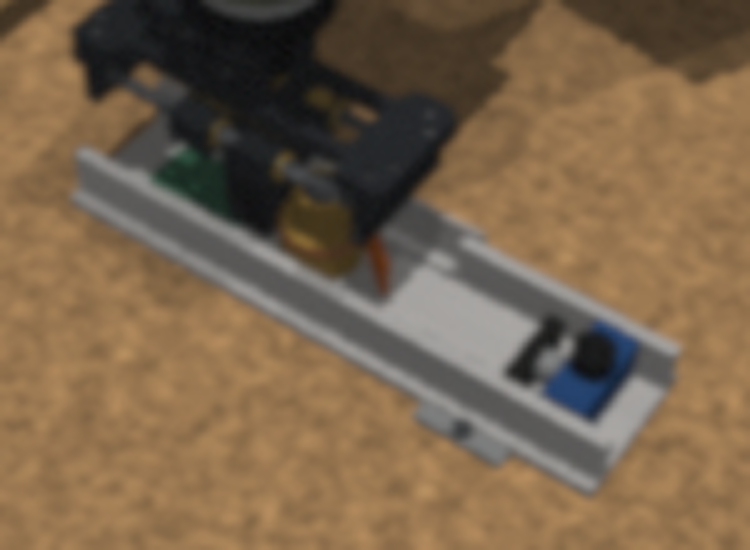

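The crop shows the bushing upright at (322,235) in the gateway, with the orange gate swinging open at (380,265). The force is moderate, so I'll continue.

```bash
python3 -m pendant '[[[0.01,0.08,0,0,-1],[0.01,0.08,0,0,-1],[0.011,0.09,0,0,-1],[0.011,0.09,0,0,-1],[0.011,0.09,0,0,-1],[0.011,0.09,0,0,-1],[0.011,0.09,0,0,-1],[0.011,0.09,0,0,-1],[0.011,0.09,0,0,-1],[0.011,0.09,0,0,-1]]]'
python3 -m pendant '[[[0.012,0.1,0,0,-1],[0.012,0.1,0,0,-1],[0.012,0.1,0,0,-1],[0.012,0.1,0,0,-1],[0.012,0.1,0,0,-1],[0.012,0.1,0,0,-1],[0.012,0.1,0,0,-1],[0.012,0.1,0,0,-1],[0.012,0.1,0,0,-1],[0.012,0.1,0,0,-1]]]'
python3 - <<'E'
from h import *
np.set_printoptions(precision=4,suppress=True)
s=robot.get_state()
a=np.arctan(.1215); ex=np.array([np.sin(a),np.cos(a)]); ey=np.array([-ex[1],ex[0]]);o=np.array([.5016,.0191])
t=s['ee_pos'][:2]-o; print('tcp',t@ex,t@ey,s['wrist_force'])
c=cap('scene','s8.png')
v,u=np.mgrid[0:384,0:512];d=np.linalg.inv(c['K'])@np.stack([u.ravel(),v.ravel(),np.ones(u.size)])*c['z_map'].ravel()
P=(c['extrinsics'][:3,:3]@d).T+c['extrinsics'][:3,3];q=P[:,:2]-o;Q=np.c_[q@ex,q@ey,P[:,2]]
m=(abs(Q[:,1])<.018)&(Q[:,2]>.024)&(Q[:,2]<.034)&(Q[:,0]>.105)&(Q[:,0]<.15); print('buffer top x',np.sort(Q[m,0])[:6],np.sort(Q[m,0])[-4:],Q[m].mean(0))
m=(abs(Q[:,1])<.025)&(Q[:,2]>.034)&(Q[:,2]<.038)&(Q[:,0]>.12)&(Q[:,0]<.19); print('block top x',np.sort(Q[m,0])[[0,1,2,-3,-2,-1]])
f=c['frame'][150:260,210:360]; cv2.imwrite('pics/s8c.png',cv2.resize(f,None,fx=5,fy=5,interpolation=cv2.INTER_CUBIC))
for r in robot.mark_of('scene','brass_center')[:1]:
        w=at_z(c,r['at'],.03)[:2]-o; print('brass',r['score'],w@ex,w@ey)
E
```

```text
time: 19.6
ee_pos: [0.5001, 0.0125, 0.0285]
ee_rot: [0.063, 0.998, 0.0, -0.0]
wrist_force: [1.2, -3.7, 0.6]
opening: 0.0005
gripper_force: 1.5
time: 20.6
ee_pos: [0.5038, 0.0425, 0.0285]
ee_rot: [0.063, 0.998, 0.0, -0.0]
wrist_force: [0.7, -0.2, 0.2]
opening: 0.0001
gripper_force: 0.8
tcp 0.023482501479509327 0.0006308691240559327 [ 0.7178 -0.1584  0.2352]
buffer top x [0.1267 0.1274 0.128  0.1282 0.1282 0.1282] [0.1452 0.1465 0.147  0.1499] [ 0.1353 -0.0012  0.0283]
block top x [0.1508 0.1516 0.1517 0.1742 0.1743 0.1746]
brass 0.61 0.06524523215016106 -0.005761365031065025
```

View pics/s8c.png

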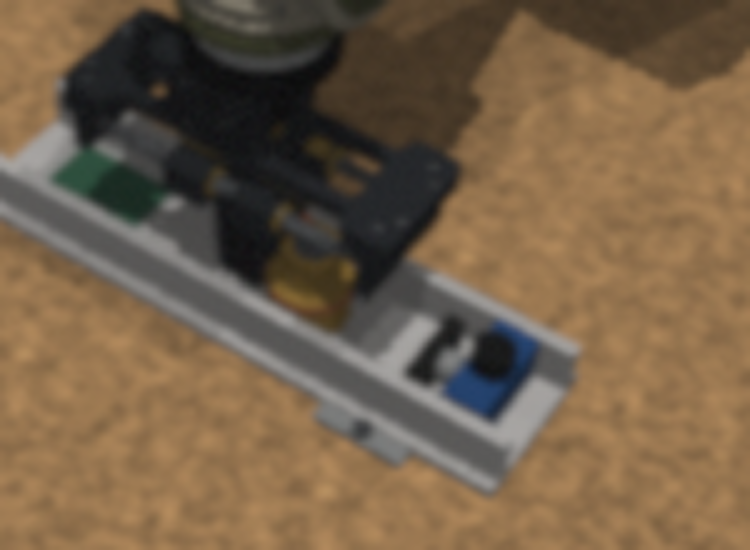

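The bushing stands upright at (312,280), past the gate, with the buffer ahead at (437,350). Estimated free travel left is about 39 mm, so I'll go 33 mm and then feel.

```bash
python3 -m pendant '[[[0.016,0.13,0,0,-1],[0.017,0.14,0,0,-1],[0.017,0.14,0,0,-1],[0.017,0.14,0,0,-1],[0.017,0.14,0,0,-1],[0.016,0.13,0,0,-1],[0.012,0.1,0,0,-1],[0.01,0.08,0,0,-1],[0.007,0.06,0,0,-1],[0.004,0.03,0,0,-1]]]'
python3 - <<'E'
from h import *
np.set_printoptions(precision=5,suppress=True)
s=robot.get_state(); print(s['ee_pos'],s['wrist_force'])
c=cap('scene','s9.png');s=robot.get_state(); print(s['ee_pos'],s['wrist_force'])
c=cap('side','d9.png');s=robot.get_state(); print(s['ee_pos'],s['wrist_force'])
E
```

```text
time: 21.7
ee_pos: [0.5078, 0.075, 0.0285]
ee_rot: [0.063, 0.998, -0.0, 0.0]
wrist_force: [1.3, -1.3, -0.6]
opening: 0.0006
gripper_force: 0.8
[0.50784 0.07503 0.02854] [ 1.30788 -1.27666 -0.55362]
[0.50785 0.07507 0.02856] [ 1.38217 -0.95558 -0.40757]
[0.50787 0.07499 0.02855] [ 1.0875  -0.35132 -0.0065 ]
```

```bash
python3 -m pendant '[[[0.001,0.01,0,0,-1],[0.001,0.01,0,0,-1],[0.001,0.01,0,0,-1],[0.001,0.01,0,0,-1],[0.001,0.01,0,0,-1],[0.001,0.01,0,0,-1],[0,0,0,0,-1],[0,0,0,0,-1],[0,0,0,0,-1],[0,0,0,0,-1]]]'
python3 -m pendant '[[[0.001,0.01,0,0,-1],[0.001,0.01,0,0,-1],[0.001,0.01,0,0,-1],[0,0,0,0,-1],[0,0,0,0,-1],[0,0,0,0,-1],[0,0,0,0,-1],[0,0,0,0,-1],[0,0,0,0,-1],[0,0,0,0,-1]]]'
```

```text
time: 22.8
ee_pos: [0.508, 0.0767, 0.0285]
ee_rot: [0.063, 0.998, -0.0, -0.0]
wrist_force: [0.9, -1.8, 0.0]
opening: 0.0002
gripper_force: 0.9
time: 23.8
ee_pos: [0.5081, 0.0776, 0.0286]
ee_rot: [0.063, 0.998, 0.0, 0.0]
wrist_force: [1.3, 1.0, -0.4]
opening: 0.0006
gripper_force: 0.8
```

```bash
python3 -m pendant '[[[0.001,0.01,0,0,-1],[0.001,0.01,0,0,-1],[0.001,0.01,0,0,-1],[0,0,0,0,-1],[0,0,0,0,-1],[0,0,0,0,-1],[0,0,0,0,-1],[0,0,0,0,-1],[0,0,0,0,-1],[0,0,0,0,-1]]]'
```

```text
time: 24.8
ee_pos: [0.5082, 0.0785, 0.0285]
ee_rot: [0.063, 0.998, -0.0, -0.0]
wrist_force: [0.9, -1.0, -0.5]
opening: 0.0005
gripper_force: 0.8
```

Run:
```python
from h import *
F=[]
for i in range(6):
    robot.capture('wrist'); s=robot.get_state(); F.append(s['wrist_force'])
print(np.round(F,2)[:,1],np.mean(F,0),s['ee_pos'])
```

```text
[-1.77 -1.64 -2.31 -1.1  -0.84 -1.94] [ 0.88840908 -1.5972814   0.23354224] [0.50817455 0.07850075 0.0285358 ]
```

```bash
python3 -m pendant '[[[0.001,0.01,0,0,-1],[0.001,0.01,0,0,-1],[0,0,0,0,-1],[0,0,0,0,-1],[0,0,0,0,-1],[0,0,0,0,-1],[0,0,0,0,-1],[0,0,0,0,-1],[0,0,0,0,-1],[0,0,0,0,-1]]]'
```

```text
time: 26.1
ee_pos: [0.5083, 0.0791, 0.0285]
ee_rot: [0.063, 0.998, 0.0, 0.0]
wrist_force: [1.1, -0.2, 0.2]
opening: 0.0004
gripper_force: 0.8
```

Still free. I'll go on in steps of about 1 mm.

```bash
python3 -m pendant '[[[0.001,0.01,0,0,-1],[0.001,0.01,0,0,-1],[0.001,0.01,0,0,-1],[0,0,0,0,-1],[0,0,0,0,-1],[0,0,0,0,-1],[0,0,0,0,-1],[0,0,0,0,-1],[0,0,0,0,-1],[0,0,0,0,-1]]]'
```

```text
time: 27.1
ee_pos: [0.5083, 0.08, 0.0285]
ee_rot: [0.063, 0.998, 0.0, -0.0]
wrist_force: [0.7, -0.8, 0.4]
opening: 0.0003
gripper_force: 0.8
```

```bash
python3 -m pendant '[[[0.001,0.01,0,0,-1],[0.001,0.01,0,0,-1],[0.001,0.01,0,0,-1],[0,0,0,0,-1],[0,0,0,0,-1],[0,0,0,0,-1],[0,0,0,0,-1],[0,0,0,0,-1],[0,0,0,0,-1],[0,0,0,0,-1]]]'
```

```text
time: 28.1
ee_pos: [0.5084, 0.0809, 0.0285]
ee_rot: [0.063, 0.998, 0.0, 0.0]
wrist_force: [1.4, -1.0, -0.6]
opening: 0.0007
gripper_force: 0.9
```

```bash
python3 -m pendant '[[[0.001,0.01,0,0,-1],[0.001,0.01,0,0,-1],[0.001,0.01,0,0,-1],[0,0,0,0,-1],[0,0,0,0,-1],[0,0,0,0,-1],[0,0,0,0,-1],[0,0,0,0,-1],[0,0,0,0,-1],[0,0,0,0,-1]]]'
```

```text
time: 29.1
ee_pos: [0.5085, 0.0818, 0.0285]
ee_rot: [0.063, 0.998, 0.0, -0.0]
wrist_force: [1.1, -1.7, 0.4]
opening: 0.0007
gripper_force: 0.9
```

```bash
python3 -m pendant '[[[0.001,0.01,0,0,-1],[0.001,0.01,0,0,-1],[0.001,0.01,0,0,-1],[0,0,0,0,-1],[0,0,0,0,-1],[0,0,0,0,-1],[0,0,0,0,-1],[0,0,0,0,-1],[0,0,0,0,-1],[0,0,0,0,-1]]]'
```

```text
time: 30.1
ee_pos: [0.5086, 0.0827, 0.0286]
ee_rot: [0.063, 0.998, 0.0, 0.0]
wrist_force: [1.3, -0.9, -0.5]
opening: 0.0003
gripper_force: 0.8
```

```bash
python3 -m pendant '[[[0.001,0.01,0,0,-1],[0.001,0.01,0,0,-1],[0.001,0.01,0,0,-1],[0,0,0,0,-1],[0,0,0,0,-1],[0,0,0,0,-1],[0,0,0,0,-1],[0,0,0,0,-1],[0,0,0,0,-1],[0,0,0,0,-1]]]'
```

```text
time: 31.1
ee_pos: [0.5087, 0.0836, 0.0285]
ee_rot: [0.063, 0.998, 0.0, -0.0]
wrist_force: [0.2, -1.9, -1.4]
opening: 0.0004
gripper_force: 0.9
```

```bash
python3 -m pendant '[[[0.001,0.01,0,0,-1],[0.001,0.01,0,0,-1],[0.001,0.01,0,0,-1],[0,0,0,0,-1],[0,0,0,0,-1],[0,0,0,0,-1],[0,0,0,0,-1],[0,0,0,0,-1],[0,0,0,0,-1],[0,0,0,0,-1]]]'
```

```text
time: 32.1
ee_pos: [0.5088, 0.0845, 0.0285]
ee_rot: [0.063, 0.998, 0.0, 0.0]
wrist_force: [0.5, -2.6, -0.8]
opening: 0.0005
gripper_force: 0.8
```

```bash
python3 -m pendant '[[[0.001,0.01,0,0,-1],[0.001,0.01,0,0,-1],[0,0,0,0,-1],[0,0,0,0,-1],[0,0,0,0,-1],[0,0,0,0,-1],[0,0,0,0,-1],[0,0,0,0,-1],[0,0,0,0,-1],[0,0,0,0,-1]]]'
```

```text
time: 33.1
ee_pos: [0.5089, 0.0851, 0.0285]
ee_rot: [0.063, 0.998, 0.0, 0.0]
wrist_force: [0.5, -0.1, -0.5]
opening: 0.0004
gripper_force: 0.8
```

```bash
python3 -m pendant '[[[0.001,0.01,0,0,-1],[0.001,0.01,0,0,-1],[0.001,0.01,0,0,-1],[0,0,0,0,-1],[0,0,0,0,-1],[0,0,0,0,-1],[0,0,0,0,-1],[0,0,0,0,-1],[0,0,0,0,-1],[0,0,0,0,-1]]]'
```

```text
time: 34.1
ee_pos: [0.5089, 0.086, 0.0285]
ee_rot: [0.063, 0.998, 0.0, 0.0]
wrist_force: [1.3, -0.2, -0.2]
opening: 0.0005
gripper_force: 0.8
```

```bash
python3 -m pendant '[[[0.001,0.01,0,0,-1],[0.001,0.01,0,0,-1],[0.001,0.01,0,0,-1],[0,0,0,0,-1],[0,0,0,0,-1],[0,0,0,0,-1],[0,0,0,0,-1],[0,0,0,0,-1],[0,0,0,0,-1],[0,0,0,0,-1]]]'
```

```text
time: 35.1
ee_pos: [0.509, 0.0869, 0.0285]
ee_rot: [0.063, 0.998, 0.0, -0.0]
wrist_force: [0.8, -1.7, -0.5]
opening: 0.0004
gripper_force: 0.8
```

```bash
python3 -m pendant '[[[0.001,0.01,0,0,-1],[0.001,0.01,0,0,-1],[0.001,0.01,0,0,-1],[0,0,0,0,-1],[0,0,0,0,-1],[0,0,0,0,-1],[0,0,0,0,-1],[0,0,0,0,-1],[0,0,0,0,-1],[0,0,0,0,-1]]]'
```

```text
time: 36.1
ee_pos: [0.5091, 0.0877, 0.0285]
ee_rot: [0.063, 0.998, -0.0, -0.0]
wrist_force: [1.4, -3.8, -0.6]
opening: 0.0006
gripper_force: 2.1
```

Contact felt: the force is up and the TCP is lagging. I'll ease up to about 10 N.

```bash
python3 -m pendant '[[[0.001,0.007,0,0,-1],[0.001,0.007,0,0,-1],[0,0,0,0,-1],[0,0,0,0,-1],[0,0,0,0,-1],[0,0,0,0,-1],[0,0,0,0,-1],[0,0,0,0,-1],[0,0,0,0,-1],[0,0,0,0,-1]]]'
python3 - <<'E'
from h import *
F=[]
for i in range(4):
    robot.capture('wrist'); s=robot.get_state(); F.append(np.r_[s['wrist_force'],s['gripper_force']])
print(np.round(F,2),np.mean(F,0),s['ee_pos'])
E
```

```text
time: 37.1
ee_pos: [0.5092, 0.088, 0.0286]
ee_rot: [0.063, 0.998, -0.0, 0.0]
wrist_force: [-0.3, -5.0, 0.1]
opening: 0.0004
gripper_force: 3.0
[[ 0.93 -5.58  1.17  2.98]
 [-0.45 -5.33  0.86  2.98]
 [ 0.75 -5.46  0.43  2.98]
 [ 0.73 -5.79  0.17  2.98]] [ 0.49022734 -5.54188648  0.65855933  2.9829443 ] [0.50917632 0.08803561 0.02856943]
```

```bash
python3 -m pendant '[[[0.001,0.01,0,0,-1],[0.001,0.01,0,0,-1],[0.001,0.01,0,0,-1],[0,0,0,0,-1],[0,0,0,0,-1],[0,0,0,0,-1],[0,0,0,0,-1],[0,0,0,0,-1],[0,0,0,0,-1],[0,0,0,0,-1]]]'
python3 - <<'E'
from h import *
F=[]
for i in range(4):
    robot.capture('wrist'); s=robot.get_state(); F.append(np.r_[s['wrist_force'],s['gripper_force']])
print(np.mean(F,0),s['ee_pos'])
E
```

```text
time: 38.3
ee_pos: [0.5093, 0.0885, 0.0286]
ee_rot: [0.063, 0.998, -0.0, -0.0]
wrist_force: [-0.6, -9.2, 1.4]
opening: 0.0002
gripper_force: 4.7
[ 0.00935856 -8.68978188  1.38617602  4.72577292] [0.50928001 0.08849404 0.02862634]
```

```bash
python3 -m pendant '[[[0.001,0.012,0,0,-1],[0.001,0.012,0,0,-1],[0,0,0,0,-1],[0,0,0,0,-1],[0,0,0,0,-1],[0,0,0,0,-1],[0,0,0,0,-1],[0,0,0,0,-1],[0,0,0,0,-1],[0,0,0,0,-1]]]'
python3 - <<'E'
from h import *
F=[]
for i in range(4):
    robot.capture('wrist'); s=robot.get_state(); F.append(np.r_[s['wrist_force'],s['gripper_force']])
print(np.mean(F,0),s['ee_pos'])
E
```

```text
time: 39.5
ee_pos: [0.5094, 0.0889, 0.0287]
ee_rot: [0.063, 0.998, -0.001, -0.0]
wrist_force: [-0.8, -11.6, 1.2]
opening: 0.0004
gripper_force: 6.2
[ -0.52575902 -11.2897071    2.04405394   6.15776967] [0.50935317 0.08886302 0.0286635 ]
```

About 10 N net has been held for over half a second. Now I'll ease back a few millimetres and lift straight up.

```bash
python3 -m pendant '[[[-0.002,-0.02,0,0,-1],[-0.002,-0.02,0,0,-1],[-0.002,-0.02,0,0,-1],[-0.002,-0.02,0,0,-1],[-0.003,-0.02,0,0,-1],[-0.003,-0.02,0,0,-1],[-0.003,-0.02,0,0,-1],[-0.003,-0.02,0,0,-1],[0,0,0,0,-1],[0,0,0,0,-1]]]'
python3 -m pendant '[[[0,0,0.1,0,-1],[0,0,0.2,0,-1],[0,0,0.3,0,-1],[0,0,0.4,0,-1],[0,0,0.5,0,-1],[0,0,0.6,0,-1],[0,0,0.6,0,-1],[0,0,0.6,0,-1],[0,0,0.4,0,-1],[0,0,0,0,-1]]]'
python3 - <<'E'
from h import *
np.set_printoptions(precision=4,suppress=True)
a=np.arctan(.1215); ex=np.array([np.sin(a),np.cos(a)]); ey=np.array([-ex[1],ex[0]]);o=np.array([.5016,.0191])
c=cap('scene','s10.png')
v,u=np.mgrid[0:384,0:512];d=np.linalg.inv(c['K'])@np.stack([u.ravel(),v.ravel(),np.ones(u.size)])*c['z_map'].ravel()
P=(c['extrinsics'][:3,:3]@d).T+c['extrinsics'][:3,3];q=P[:,:2]-o;Q=np.c_[q@ex,q@ey,P[:,2]]
m=(abs(Q[:,1])<.02)&(abs(Q[:,2]-.054)<.004)&(abs(Q[:,0]-.105)<.03);print('hub',m.sum(),Q[m].min(0),Q[m].max(0))
m=(abs(Q[:,1])<.022)&(abs(Q[:,0])<.012)&(Q[:,2]>.025)&(Q[:,2]<.038);print('gate',m.sum(),Q[m].mean(0))
f=c['frame'][150:260,210:360]; cv2.imwrite('pics/s10c.png',cv2.resize(f,None,fx=5,fy=5,interpolation=cv2.INTER_CUBIC))
E
```

```text
time: 40.7
ee_pos: [0.5087, 0.0851, 0.0285]
ee_rot: [0.063, 0.998, 0.0, -0.0]
wrist_force: [2.0, 0.8, -0.5]
opening: 0.0002
gripper_force: 1.0
time: 41.7
ee_pos: [0.5091, 0.0851, 0.1418]
ee_rot: [0.063, 0.998, 0.0, 0.002]
wrist_force: [0.3, -1.0, -0.7]
opening: 0.0005
gripper_force: 0.0
hub 93 [ 0.0909 -0.0195  0.051 ] [0.1198 0.0064 0.0575]
gate 41 [0.0041 0.0007 0.0308]
```

View pics/s10c.png

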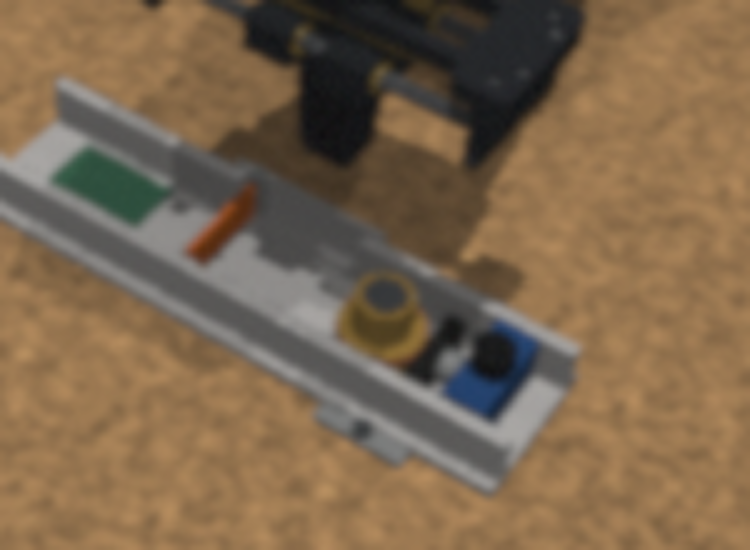

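The bushing stands upright at the buffer (385,315), the gate at (222,225) is shut (same reading as at the start), and the gripper is clear. I'm handing in.

```bash
python3 -c "
from cell import robot
print(robot.close_job())"
```

```text
the job is handed in; nothing more can be done
None
```

The job is handed in, with no verdict returned: the brass bushing stands upright at the buffer after a press of about 10 N held for over half a second (by wrist force), and the gate is shut behind it.

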